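# Free the seized jig pin

## Task

The steel pin is seized in the dark steel jig block: a straight pull only lifts the block out of its nest. Work the pin loose by twisting it back and forth while drawing it gently upwards, so that the block stays down in its nest, then hang the pin in the fork rack by its collar, upright and released. Do not disturb the other things on the bench.

Things in the scene. Friction and masses are not known exactly. Their poses are not given: they have to be found in the camera images.
- pin_grip (a point): centre of the upright grip paddle of the loose bright steel jig pin (0.18 to 0.35 kg, 106 mm long). Paddle 44 mm wide (pin's x axis), 14 mm thick (pin's y axis: close the fingers along it), 42 mm tall, this point half-way up, 37 mm above the collar's underside and 85 mm above the foot. At the start the pin stands upright in the block, its collar down on the block's top
- pin_collar (a point): point on the pin's axis at the underside of its collar; z up along the pin to the paddle. Collar 50 mm in diameter, 8 mm thick; above it a neck 16 mm in diameter and 8 mm long, then the paddle. Below it the shank, 26 mm in diameter, 48 mm long
- pin_foot (a point): centre of the lower end face of the pin's shank, 48 mm below the collar's underside; same axes as the pin
- block: loose dark steel jig block, 100 x 80 x 50 mm (its x, y, z), 1.3 kg, four low screw heads on top, with a vertical through bore at its centre in which the shank is seized. Origin at the centre of its underside. Friction grips the shank with 22 to 32 N, against whichever way it slides, for the first 32 mm of travel; then the pin is loose, 16 mm before it leaves the bore
- block_top (a point): centre of the block's top, at the mouth of the bore. A straight pull lifts the block with the pin. While the pin is turned, little friction is left along its axis: turned to and fro about 1 rad for each 3 to 4 mm of rise, rising only while turning, it comes out (about 0.4 N m) and the block stays down
- nest: grey nest screwed to the bench, 124 x 104 mm outside, a screw ear at each x end. Its floor, 6 mm above the bench, carries the block; four lips, 16 mm tall above the floor with 2 mm play round the block, keep the block from turning. Origin on the bench at its centre; does not move
- rack_seat (a point): where the pin's axis and collar underside shall be when hung: on the middle line of the fork, level with the prong tops (90 mm above the bench). Site's -x points out of the fork's open end. Slot between the prongs 34 mm wide (point's y), open above and in front, closed by a cross piece 34 mm behind (+x) the seat. Lips 5 mm tall on the prongs' tips, 27 to 32 mm in front of it
- rack: grey fork rack fixed on the bench: base plate 110 x 110 x 8 mm, back plate and two level prongs, each 22 mm wide and 10 mm thick, with 72 mm of free height below them. Nothing stands higher than 95 mm. Origin on the bench, 8 mm behind (+x) the seat; same axes as the seat
- file_handle: bystander: loose wooden file handle lying on the bench, 30 x 135 x 30 mm, leave alone
- glue: bystander: small white glue bottle with a red tip standing on the bench, 29 mm in diameter, 110 mm tall, leave alone
- spanner: bystander: steel spanner lying on the bench, 24 x 168 x 6 mm, leave alone
There are look-alikes about, which are no part of the job. Of the things shaped like the part that bears pin_grip, the bare steel one is meant. What is meant by the block is not red, and is the larger of those in its own colour.

How it is judged:
By the outcome, as a careful person would: the job done as asked, in the order asked, and still so for the second after the job is handed in, with the robot touching nothing.
It also fails if it takes over 67 s, if anything falls off the work surface, if the arm or the gripper's body presses on something with over 40 N, if the wrist force passes 120 N, or if a joint passes its speed limit or range.

## Robot

A 6-joint arm with a two-finger parallel gripper is mounted at the origin on a cart in front of the work surface, level with it; the furniture and walls round the work are solid. World frame = base frame: x ahead of the robot, y to its left, z up, the work surface at z = 0. Lengths are in m, angles in rad, forces in N, time in s.
With the tool pointing down it reaches from about 0.3 to 0.75 m from the base axis. Payload 8.5 kg.
Tool frame: the origin (TCP) lies at the very end of the fingers, on their centre line; the grasp point (between the pads) lies 19 mm behind it; z points along the fingers, y is the line along which they close (so a half turn about z gives the same grasp; the last joint's range is limited). The gripper opens to 88 mm and grips with 3 to 60 N. Pads are 18 mm wide; open, the fingers measure 123 mm over their backs; the gripper's body (75 mm by 187 mm) begins 45 mm behind the grasp point.
Start: joints at [1.092, 0.381, 1.297, -0, 1.464, -0.215], TCP at [0.143, 0.531, 0.239] pointing down, gripper open.
Joint ranges: [-3.11, 3.11], [-0.89, 2.33], [0.22, 2.48], [-1.42, 4.56], [0.17, 2.85], [-2.88, 2.88]. Speed limits (rad/s): [2.39, 2.39, 3.14, 3.14, 3.14, 3.14].

## Interface

Orientations are given as a rotation vector (axis times angle).
In Python, from cell import state, get_image, finish_job gives the robot as it stands. The module is installed in compiled form; this text tells all that it offers.
- The arm moves only by the tool move_arm, never from a script. Its arguments are lists of equal length, an entry for each row: "jaw": the opening in per cent of the stroke, from 0 (shut) to 100 (fully open); "slide": the shift along the tool's x, y, z in cm, a list of three; "rotation": the turn, a rotation vector about the tool's x, y, z in degrees, a list of three. A call has 1 to 20 rows; each row shifts and turns the commanded pose from where the row before left it, along the tool's axes as they then stand; what a row does not reach is not made up. A row lasts 1/8 s, in which the tool goes at most 62.5 mm and 10.7 degrees, less where a joint would pass 70% of its speed; a pose out of reach is approached as far as the arm can. A call with a gripper value outside its range is refused whole. The fingers move at their own pace and stop on an object; the grip force is fixed at half the most. Time passes only in rows, so rows that do not move let the fingers close. It gives the time, the measured TCP pose, the force, the opening and the grip force at its end, in the units of the state.
- state(): the state, without advancing time (a new reading comes with each control period).
- get_image(name): name is "side" or "top"; returns a dict with "image" (400x640x3 uint8, red, green, blue), "K" (3x3 intrinsics, pixels), "D" ([k1, k2, p1, p2, k3] as OpenCV has them; the pictures are not rectified), "eye" and "attitude" of the camera in the world. Camera axes: x right, y down, z forward; pixel columns grow to the right and rows downward; lengths in m; the calibration is good to about 2 mm. A picture is of the moment at which its call begins. There is no depth.
- finish_job(): hands the job in; it is judged then, once.
The state is a dict: "clock": time; "joint_positions": joint angles; "joint_velocities": joint speeds; "joint_torque": joint torques, N m; "position": TCP position; "tool_rot": TCP orientation; "force": force on the tool from outside, world axes, zero at the start; "wrist_torque": the same for the moment, N m; "opening": opening from 0.0 (shut) to 1.0 (fully open); "grip_force": force on a finger pad.
Only numpy, scipy, OpenCV 4.12 (cv2) and the standard library are available. Lean on these libraries where they do the work, as an engineer would, in place of code of your own. Each camera call takes 0.05 s, during which the arm holds its last target. There are 200 camera calls.

## Working session

There is one attempt and no reset: what is moved stays moved. The work goes in short steps, Python scripts to look and compute and a tool call to move; the robot and the scene stay as the last step left them, time stands still between calls to the robot, and variables do not carry over. Pictures are saved under pics/ and viewed, at most 12 in all, crops included, and the job is handed in when it is done.

Besides the shell and the picture viewer there is one more tool, called as name(argument=value, ...), one argument or row to a line, values as JSON. move_arm: Moves the arm, as the interface text tells. Its arguments: {"type":"object","properties":{"jaw":{"type":"array","items":{"type":"number"}},"slide":{"type":"array","items":{"type":"array","items":{"type":"number"}}},"rotation":{"type":"array","items":{"type":"array","items":{"type":"number"}}}},"required":["jaw","slide","rotation"]}

```bash
mkdir -p pics; cat > h.py <<'E'
import numpy as np, cv2
from cell import state,get_image,finish_job
from scipy.spatial.transform import Rotation as R
def snap(n,f):
    d=get_image(n); cv2.imwrite('pics/'+f,d['image'][:,:,::-1]); return d
def att(d):
    a=np.array(d['attitude'],float)
    return a if a.shape==(3,3) else (R.from_rotvec(a).as_matrix() if a.size==3 else R.from_quat(a).as_matrix())
def ray(d,u,v):
    p=cv2.undistortPoints(np.array([[[u,v]]],float),np.array(d['K']),np.array(d['D'])).ravel()
    return np.array(d['eye']),att(d)@np.array([p[0],p[1],1])
def atz(d,u,v,z):
    e,r=ray(d,u,v); return e+r*(z-e[2])/r[2]
def proj(d,P):
    M=att(d).T; t=-M@np.array(d['eye'])
    return cv2.projectPoints(np.array(P,float).reshape(-1,3),cv2.Rodrigues(M)[0],t,np.array(d['K']),np.array(d['D']))[0].reshape(-1,2)
E
python3 - <<'E'
from h import *
for n in('top','side'):
    d=snap(n,n+'0.png'); print(n,d['eye'],d['attitude'],d['K'],d['D'])
print(state())
E
```

```text
top [ 0.3174226  -0.35252246  0.93930284] [-2.04506899  2.14531355 -0.26216341] [[421.84008585   0.         313.62839373]
 [  0.         421.84008585 190.09079674]
 [  0.           0.           1.        ]] [0.02427065 0.         0.         0.         0.        ]
side [ 0.14787243 -1.08051854  0.45654808] [-1.94625277  0.50628579 -0.29305761] [[425.33392689   0.         319.15712671]
 [  0.         425.33392689 199.98169737]
 [  0.           0.           1.        ]] [-0.05573729  0.          0.          0.          0.        ]
{'clock': 0.1, 'joint_positions': array([ 1.09169025e+00,  3.81108967e-01,  1.29810878e+00, -3.05500435e-05,
        1.46361504e+00, -2.15305944e-01]), 'joint_velocities': array([-0.0003082 , -0.00244065, -0.0016394 , -0.00157919,  0.00194487,
        0.00085876]), 'joint_torque': array([ 3.52565177e-03, -4.38650966e+01, -2.24912167e+01,  7.14759948e-02,
        3.42295901e-02, -9.67881033e-05]), 'position': array([0.14331305, 0.53075238, 0.23823577]), 'tool_rot': array([-4.13118868e-01, -3.11391426e+00,  1.84776384e-03]), 'force': array([0.03491696, 0.07040568, 0.15362548]), 'wrist_torque': array([-0.00334866,  0.0228238 , -0.00292446]), 'grip_force': 0.0, 'opening': 1.0004423800405682}
```

View pics/top0.png

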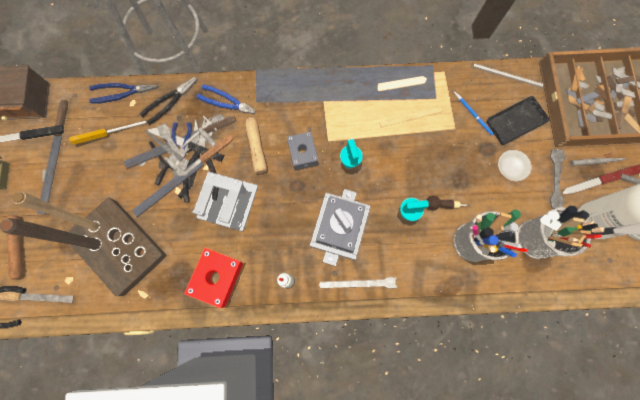

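View pics/side0.png

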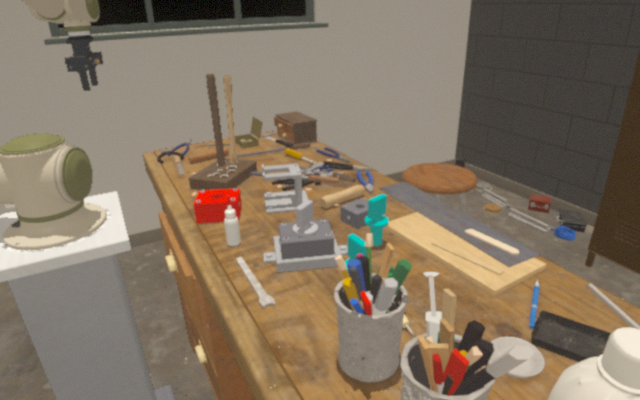

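The top picture shows the block with its pin at about (341,221), the rack at (225,200), the red decoy at (214,278) and the glue bottle at (285,281). The file handle is at (256,145) and the spanner at (358,283). The side view agrees. I'll enlarge both views.

```bash
python3 - <<'E'
import cv2
a=cv2.imread('pics/top0.png')[165:275,185:385]; cv2.imwrite('pics/topc.png',cv2.resize(a,None,fx=4,fy=4,interpolation=cv2.INTER_CUBIC))
a=cv2.imread('pics/side0.png')[150:280,225:365]; cv2.imwrite('pics/sidec.png',cv2.resize(a,None,fx=4,fy=4,interpolation=cv2.INTER_CUBIC))
E
```

```text
(no output)
```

View pics/topc.png

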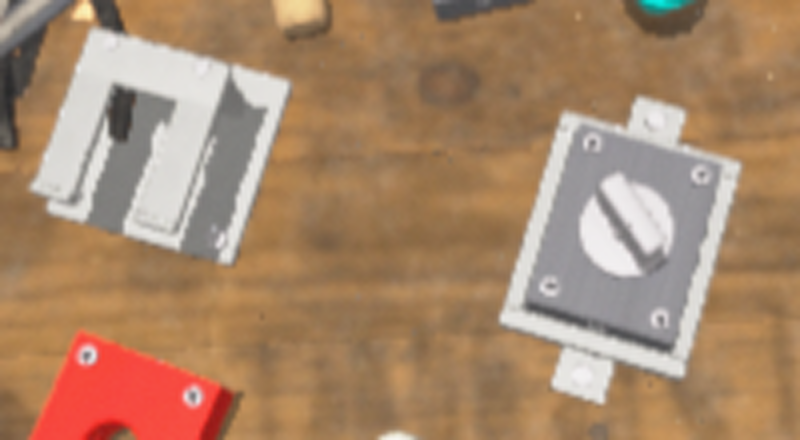

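View pics/sidec.png

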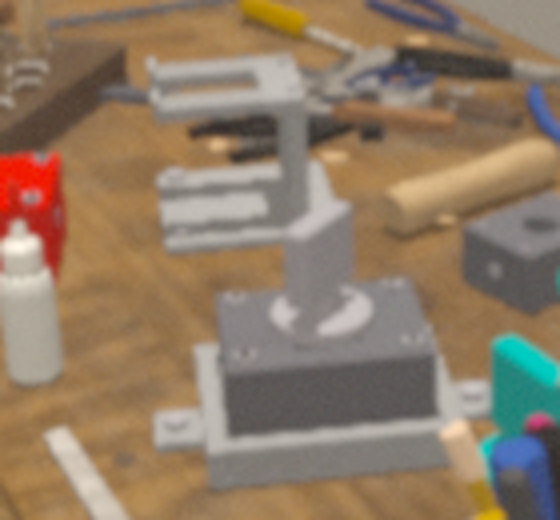

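```bash
cat > fit.py <<'E'
from h import *
from scipy.optimize import least_squares
T=get_image('top');S=get_image('side')
tc=lambda p:(np.array(p,float)+.5)/4-.5+[185,165]
sc=lambda p:(np.array(p,float)+.5)/4-.5+[225,150]
def W(q,P):
    c,s=np.cos(q[2]),np.sin(q[2]);P=np.array(P,float)
    return np.c_[q[0]+c*P[:,0]-s*P[:,1],q[1]+s*P[:,0]+c*P[:,1],P[:,2]]
def fit(name,q0,PT,uT,PS=None,uS=None):
    def f(q):
        r=(proj(T,W(q,PT))-uT).ravel()
        if PS is not None: r=np.r_[r,(proj(S,W(q,PS))-uS).ravel()]
        return r
    s=least_squares(f,q0); print(name,s.x[:2].round(4),np.degrees(s.x[2]).round(1));print(f(s.x).reshape(-1,2).round(1).tolist()); return s.x
E
python3 - <<'E'
from fit import *
# nest: outer top corners z=.022, block top corners
c=atz(T,*tc((627,228)),.060); print('collar top-view',atz(T,*tc((627,228)),.064))
N=[[.062,.052,.022],[.062,-.052,.022],[-.062,.052,.022],[-.062,-.052,.022]]
uN=tc([(563,112),(741,160),(501,322),(684,377)])
NS=[[-.062,-.052,.022],[-.05,-.04,.056],[-.05,.04,.056],[.05,.04,.056],[.05,-.04,.056]]
fit('nest(top)',[c[0],c[1],-.27],N,uN)
fit('pin top',[c[0],c[1],.6],[[.022,.007,.114],[.022,-.007,.114],[-.022,-.007,.114],[-.022,.007,.114]],tc([(598,188),(622,172),(667,240),(643,256)]))
r=atz(T,*tc((120,165)),.09)
PR=[[-.032,.039,.095],[-.032,-.039,.095],[.034,.017,.09],[.034,-.017,.09]]
fit('rack',[r[0],r[1],-.27],PR,tc([(32,188),(182,232),(112,87),(177,102)]))
q=fit('rack+',[r[0],r[1],-.27],PR,tc([(32,188),(182,232),(112,87),(177,102)]),[[-.032,.039,.095],[-.032,-.039,.09]],sc([(148,60),(157,106)]))
# predicted side px of pin collar for check
for x in ([c[0],c[1],.064],): print('side crop collar top pred',(proj(S,x)-[225,150])*4)
print('tool axes',R.from_rotvec(state()['tool_rot']).as_matrix().round(3).tolist())
E
```

```text
collar top-view [ 0.4625138  -0.41869822  0.064     ]
nest(top) [ 0.4625 -0.4189] -18.9
[[-0.3, -0.6], [0.3, 0.1], [-0.3, 0.3], [0.3, 0.1]]
pin top [ 0.4612 -0.418 ] 29.8
[[-0.4, -0.9], [-0.6, -0.6], [0.5, 0.8], [0.5, 0.6]]
rack [ 0.5088 -0.1622] -17.2
[[-0.1, 1.3], [-0.8, -0.2], [0.8, -0.7], [0.2, -0.5]]
rack+ [ 0.5095 -0.1621] -17.4
[[-0.2, 0.8], [-0.9, -0.5], [0.8, -1.1], [0.2, -0.8], [-0.7, 0.4], [-0.7, 1.7]]
side crop collar top pred [[321.75466293 310.2202036 ]]
tool axes [[-0.965, 0.261, -0.0], [0.261, 0.965, -0.001], [0.0, -0.001, -1.0]]
```

```bash
python3 - <<'E'
from fit import *
def tri(a,b):
    e1,r1=ray(T,*a);e2,r2=ray(S,*b);A=np.c_[r1,-r2];t=np.linalg.lstsq(A,e2-e1,rcond=None)[0];p,q=e1+t[0]*r1,e2+t[1]*r2
    return ((p+q)/2).round(3),np.linalg.norm(p-q).round(3)
print('dark top',tri((5,225),(211,76)),'light top',tri((20,200),(228,78)))
print('bases',atz(T,96,243,.06),atz(T,93,226,.06)); print('glue',atz(T,285,281,.1))
E
```

```text
dark top (array([0.447, 0.112, 0.293]), np.float64(0.004)) light top (array([0.489, 0.1  , 0.284]), np.float64(0.007))
bases [0.44324272 0.0910649  0.06      ] [0.47917836 0.09998113 0.06      ]
glue [ 0.34536124 -0.29904929  0.1       ]
```

move_arm(
  jaw=[100, 100, 100, 100, 100, 100, 100, 100, 100, 100, 100, 100, 100, 100, 100, 100],
  slide=[
    [0, 0, -4],
    [0, 0, -4],
    [0, 0, -4],
    [-2.9, -3.8, 0],
    [-2.9, -3.8, 0],
    [-2.9, -3.8, 0],
    [-2.9, -3.8, 0],
    [-2.9, -3.8, 0],
    [-2.9, -3.8, 0],
    [-2.9, -3.8, 0],
    [-2.9, -3.8, 0],
    [-2.9, -3.8, 0],
    [-2.9, -3.8, 0],
    [-2.9, -3.8, 0],
    [-2.9, -3.8, 0],
    [0, 0, 0],
  ],
  rotation=[
    [0, 0, 0],
    [0, 0, 0],
    [0, 0, 0],
    [0, 0, 0],
    [0, 0, 0],
    [0, 0, 0],
    [0, 0, 0],
    [0, 0, 0],
    [0, 0, 0],
    [0, 0, 0],
    [0, 0, 0],
    [0, 0, 0],
    [0, 0, 0],
    [0, 0, 0],
    [0, 0, 0],
    [0, 0, 0],
  ],
)

```text
clock: 2.3
position: [0.3611, -0.0021, 0.3583]
tool_rot: [-0.42, -3.112, 0.0]
force: [0.5, -1.0, 0.6]
opening: 0.999
grip_force: 0.0
```

move_arm(
  jaw=[100, 100, 100, 100, 100, 100, 100, 100, 100, 100, 100, 100, 100, 100, 100, 100, 100, 100, 100, 100],
  slide=[
    [-2.3, -4.2, 0],
    [-2.3, -4.2, 0],
    [-2.3, -4.2, 0],
    [-2.3, -4.2, 0],
    [-2.3, -4.2, 0],
    [-2.3, -4.2, 0],
    [-2.3, -4.2, 0],
    [-2.3, -4.2, 0],
    [-2.3, -4.2, 0],
    [0, 0, 0],
    [0, 0, 0],
    [0, 0, 0],
    [0, 0, 0],
    [0, 0, 0],
    [0, 0, 0],
    [0, 0, 0],
    [0, 0, 0],
    [0, 0, 0],
    [0, 0, 0],
    [0, 0, 0],
  ],
  rotation=[
    [0, 0, 0],
    [0, 0, 0],
    [0, 0, 0],
    [0, 0, 0],
    [0, 0, 0],
    [0, 0, 0],
    [0, 0, 0],
    [0, 0, 0],
    [0, 0, 0],
    [0, 0, 10],
    [0, 0, 10],
    [0, 0, 10],
    [0, 0, 10],
    [0, 0, 10],
    [0, 0, 10],
    [0, 0, 10],
    [0, 0, 10],
    [0, 0, 10],
    [0, 0, 10],
    [0, 0, 10],
  ],
)

```text
clock: 4.8
position: [0.4625, -0.4175, 0.3589]
tool_rot: [-2.791, -1.441, -0.0]
force: [0.4, 0.5, 0.1]
opening: 0.999
grip_force: 0.0
```

move_arm(
  jaw=[100, 100, 100, 100, 100, 100, 100, 100],
  slide=[
    [0, 0, 0],
    [0, 0, 0],
    [0, 0, 0],
    [0, 0, 4],
    [0, 0, 4],
    [0, 0, 4],
    [0, 0, 4],
    [0, 0, 0],
  ],
  rotation=[
    [0, 0, 10],
    [0, 0, 10],
    [0, 0, 5],
    [0, 0, 0],
    [0, 0, 0],
    [0, 0, 0],
    [0, 0, 0],
    [0, 0, 0],
  ],
)

```text
clock: 5.8
position: [0.4617, -0.4169, 0.1966]
tool_rot: [-3.03, -0.81, 0.003]
force: [0.2, 0.0, -0.0]
opening: 0.999
grip_force: 0.0
```

```bash
cat >> h.py <<'E'
def go(x,y,z):
    s=state();M=R.from_rotvec(s['tool_rot']).as_matrix();p=s['position']
    print('pos',p.round(4),'yaw_y',np.degrees(np.arctan2(M[1,1],M[0,1])).round(1),'tilt',M[:,2].round(3),'slide cm',(M.T@(np.array([x,y,z])-p)*100).round(2),'j6',s['joint_positions'][5].round(2),'F',np.round(s['force'],1),'Tq',np.round(s['wrist_torque'],2),s['clock'])
E
python3 -c "
from h import *
go(.462,-.4185,.076)"
```

```text
pos [ 0.4617 -0.4169  0.1966] yaw_y -60.1 tilt [-0.003  0.005 -1.   ] slide cm [-0.05  0.22 12.06] j6 0.12 F [ 0.2  0.  -0. ] Tq [-0.04  0.19 -0.02] 5.8
```

move_arm(
  jaw=[100, 100, 100, 100],
  slide=[
    [0, 0.1, 3],
    [0, 0, 3],
    [0, 0, 2],
    [0, 0, 0],
  ],
  rotation=[
    [0, 0, 0],
    [0, 0, 0],
    [0, 0, 0],
    [0, 0, 0],
  ],
)

```text
clock: 6.3
position: [0.4628, -0.4195, 0.1196]
tool_rot: [-3.035, -0.811, -0.0]
force: [0.3, 0.7, -0.4]
opening: 1.0
grip_force: 0.0
```

```bash
python3 -c "
from h import *
go(.462,-.4185,.076)
a=get_image('side')['image'][130:270,225:375,::-1];b=get_image('top')['image'][165:275,290:390,::-1]
a=cv2.resize(a,None,fx=3,fy=3);b=cv2.resize(b,None,fx=3.5,fy=3.5)
o=np.zeros((420,800,3),np.uint8);o[:420,:450]=a;o[:385,450:800]=b;cv2.imwrite('pics/c1.png',o)"
```

```text
pos [ 0.4628 -0.4195  0.1196] yaw_y -60.1 tilt [ 0.  0. -1.] slide cm [-0.02 -0.13  4.36] j6 0.12 F [ 0.3  0.7 -0.4] Tq [-0.04  0.11 -0.01] 6.3
```

View pics/c1.png

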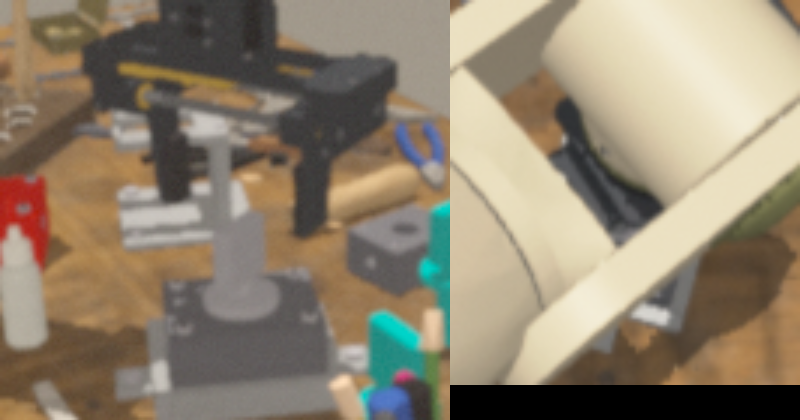

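The fingers, at (172,200) and (310,230) in the crop, sit either side of the paddle at (240,215), well centred. Next I lower and grip.

move_arm(
  jaw=[100, 100, 100, 60, 40, 20, 0, 0, 0, 0, 0],
  slide=[
    [0, -0.1, 2.2],
    [0, 0, 2.1],
    [0, 0, 0],
    [0, 0, 0],
    [0, 0, 0],
    [0, 0, 0],
    [0, 0, 0],
    [0, 0, 0],
    [0, 0, 0],
    [0, 0, 0],
    [0, 0, 0],
  ],
  rotation=[
    [0, 0, 0],
    [0, 0, 0],
    [0, 0, 0],
    [0, 0, 0],
    [0, 0, 0],
    [0, 0, 0],
    [0, 0, 0],
    [0, 0, 0],
    [0, 0, 0],
    [0, 0, 0],
    [0, 0, 0],
  ],
)

```text
clock: 7.78
position: [0.4613, -0.4182, 0.0757]
tool_rot: [-3.033, -0.81, 0.001]
force: [-3.9, 4.2, 2.3]
opening: 0.16
grip_force: 30.0
```

```bash
python3 -c "
from h import *
go(.462,-.4185,.076)"
```

```text
pos [ 0.4613 -0.4182  0.0757] yaw_y -60.1 tilt [-0.001  0.002 -1.   ] slide cm [ 0.05  0.06 -0.03] j6 0.12 F [-3.9  4.2  2.3] Tq [0.61 0.56 0.18] 7.775
```

move_arm(
  jaw=[0, 0, 0, 0, 0, 0, 0, 0, 0, 0, 0, 0, 0, 0, 0, 0, 0, 0, 0, 0],
  slide=[
    [0, -0.05, 0],
    [0, 0, -0.04],
    [0, 0, -0.05],
    [0, 0, 0],
    [0, 0, 0],
    [0, 0, -0.06],
    [0, 0, -0.06],
    [0, 0, -0.06],
    [0, 0, -0.06],
    [0, 0, -0.06],
    [0, 0, -0.06],
    [0, 0, 0],
    [0, 0, 0],
    [0, 0, -0.06],
    [0, 0, -0.06],
    [0, 0, -0.06],
    [0, 0, -0.06],
    [0, 0, -0.06],
    [0, 0, -0.06],
    [0, 0, 0],
  ],
  rotation=[
    [0, 0, 10],
    [0, 0, 10],
    [0, 0, 10],
    [0, 0, 10],
    [0, 0, -10],
    [0, 0, -10],
    [0, 0, -10],
    [0, 0, -10],
    [0, 0, -10],
    [0, 0, -10],
    [0, 0, -10],
    [0, 0, -10],
    [0, 0, 10],
    [0, 0, 10],
    [0, 0, 10],
    [0, 0, 10],
    [0, 0, 10],
    [0, 0, 10],
    [0, 0, 10],
    [0, 0, 10],
  ],
)

```text
clock: 10.28
position: [0.461, -0.4178, 0.0824]
tool_rot: [-3.126, 0.285, 0.004]
force: [0.0, 0.3, -6.2]
opening: 0.153
grip_force: 30.1
```

```bash
python3 -c "
from h import *
go(.4613,-.4182,.0757)
a=get_image('side')['image'][150:270,235:365,::-1]
cv2.imwrite('pics/c2.png',cv2.resize(a,None,fx=4,fy=4))"
```

```text
pos [ 0.461  -0.4178  0.0824] yaw_y -100.4 tilt [-0.002  0.002 -1.   ] slide cm [0.04 0.03 0.67] j6 0.83 F [ 0.   0.3 -6.2] Tq [0.08 0.16 0.31] 10.275
```

View pics/c2.png

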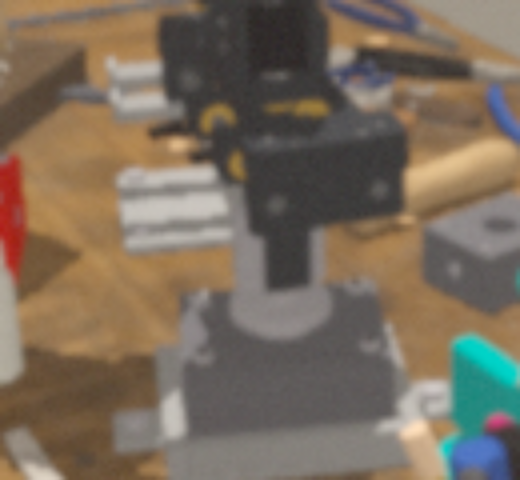

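Block still down in its nest and the collar has lifted clear of it. The pull on the tool is 6 N, under the block's weight. Continuing.

move_arm(
  jaw=[0, 0, 0, 0, 0, 0, 0, 0, 0, 0, 0, 0, 0, 0, 0, 0, 0, 0, 0, 0],
  slide=[
    [0, 0, 0],
    [0, 0, -0.06],
    [0, 0, -0.07],
    [0, 0, -0.07],
    [0, 0, -0.07],
    [0, 0, -0.07],
    [0, 0, -0.07],
    [0, 0, -0.07],
    [0, 0, -0.06],
    [0, 0, 0],
    [0, 0, 0],
    [0, 0, -0.06],
    [0, 0, -0.07],
    [0, 0, -0.07],
    [0, 0, -0.07],
    [0, 0, -0.07],
    [0, 0, -0.07],
    [0, 0, -0.07],
    [0, 0, -0.06],
    [0, 0, 0],
  ],
  rotation=[
    [0, 0, -10],
    [0, 0, -10],
    [0, 0, -10],
    [0, 0, -10],
    [0, 0, -10],
    [0, 0, -10],
    [0, 0, -10],
    [0, 0, -10],
    [0, 0, -10],
    [0, 0, -10],
    [0, 0, 10],
    [0, 0, 10],
    [0, 0, 10],
    [0, 0, 10],
    [0, 0, 10],
    [0, 0, 10],
    [0, 0, 10],
    [0, 0, 10],
    [0, 0, 10],
    [0, 0, 10],
  ],
)

```text
clock: 12.82
position: [0.461, -0.4178, 0.0933]
tool_rot: [-3.127, 0.28, 0.003]
force: [1.2, 0.8, -7.9]
opening: 0.156
grip_force: 30.0
```

move_arm(
  jaw=[0, 0, 0, 0, 0, 0, 0, 0, 0, 0, 0, 0, 0, 0, 0, 0, 0, 0, 0, 0],
  slide=[
    [0, 0, 0],
    [0, 0, -0.06],
    [0, 0, -0.07],
    [0, 0, -0.07],
    [0, 0, -0.07],
    [0, 0, -0.07],
    [0, 0, -0.07],
    [0, 0, -0.07],
    [0, 0, -0.06],
    [0, 0, 0],
    [0, 0, 0],
    [0, 0, -0.06],
    [0, 0, -0.07],
    [0, 0, -0.07],
    [0, 0, -0.07],
    [0, 0, -0.07],
    [0, 0, -0.07],
    [0, 0, -0.07],
    [0, 0, -0.06],
    [0, 0, 0],
  ],
  rotation=[
    [0, 0, -10],
    [0, 0, -10],
    [0, 0, -10],
    [0, 0, -10],
    [0, 0, -10],
    [0, 0, -10],
    [0, 0, -10],
    [0, 0, -10],
    [0, 0, -10],
    [0, 0, -10],
    [0, 0, 10],
    [0, 0, 10],
    [0, 0, 10],
    [0, 0, 10],
    [0, 0, 10],
    [0, 0, 10],
    [0, 0, 10],
    [0, 0, 10],
    [0, 0, 10],
    [0, 0, 10],
  ],
)

```text
clock: 15.32
position: [0.4611, -0.4179, 0.1044]
tool_rot: [-3.127, 0.281, 0.003]
force: [-0.5, 0.3, -4.3]
opening: 0.153
grip_force: 30.0
```

```bash
python3 -c "
from h import *
go(.4613,-.4182,.0757)
a=get_image('side')['image'][150:270,235:365,::-1]
cv2.imwrite('pics/c3.png',cv2.resize(a,None,fx=4,fy=4))"
```

```text
pos [ 0.4611 -0.4179  0.1044] yaw_y -100.3 tilt [-0.002  0.002 -1.   ] slide cm [0.03 0.03 2.87] j6 0.82 F [-0.5  0.3 -4.3] Tq [0.15 0.27 0.16] 15.325
```

View pics/c3.png

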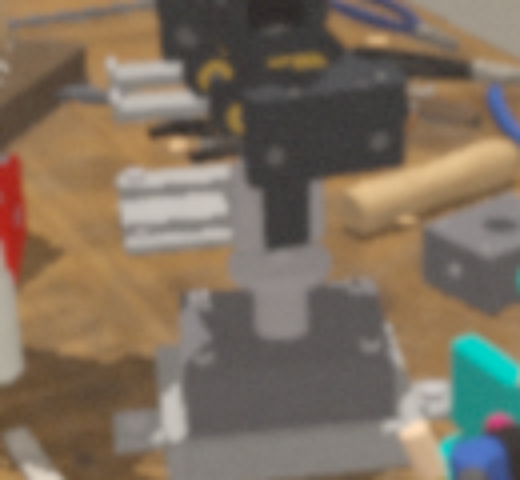

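The shank stands clear by about 29 mm and the block has not moved. One more twisting call, then the lift.

move_arm(
  jaw=[0, 0, 0, 0, 0, 0, 0, 0, 0, 0, 0, 0, 0, 0, 0, 0, 0, 0, 0, 0],
  slide=[
    [0, 0, 0],
    [0, 0, -0.06],
    [0, 0, -0.07],
    [0, 0, -0.07],
    [0, 0, -0.07],
    [0, 0, -0.07],
    [0, 0, -0.07],
    [0, 0, -0.07],
    [0, 0, -0.06],
    [0, 0, 0],
    [0, 0, 0],
    [0, 0, -0.06],
    [0, 0, -0.07],
    [0, 0, -0.07],
    [0, 0, -0.07],
    [0, 0, -0.07],
    [0, 0, -0.07],
    [0, 0, -0.07],
    [0, 0, -0.06],
    [0, 0, 0],
  ],
  rotation=[
    [0, 0, -10],
    [0, 0, -10],
    [0, 0, -10],
    [0, 0, -10],
    [0, 0, -10],
    [0, 0, -10],
    [0, 0, -10],
    [0, 0, -10],
    [0, 0, -10],
    [0, 0, -10],
    [0, 0, 10],
    [0, 0, 10],
    [0, 0, 10],
    [0, 0, 10],
    [0, 0, 10],
    [0, 0, 10],
    [0, 0, 10],
    [0, 0, 10],
    [0, 0, 10],
    [0, 0, 10],
  ],
)

```text
clock: 17.88
position: [0.4616, -0.4186, 0.1163]
tool_rot: [3.129, -0.278, 0.0]
force: [1.0, -0.9, -2.0]
opening: 0.157
grip_force: 30.0
```

move_arm(
  jaw=[0, 0, 0, 0, 0, 0, 0, 0, 0, 0, 0, 0, 0, 0],
  slide=[
    [0, 0, -0.3],
    [0, 0, -0.4],
    [0, 0, -0.4],
    [0, 0, -0.5],
    [0, 0, -1.5],
    [0, 0, -2],
    [0, 0, -2],
    [0, 0, -1],
    [0, 0, 0],
    [0, 0, 0],
    [0, 0, 0],
    [0, 0, 0],
    [0, 0, 0],
    [0, 0, 0],
  ],
  rotation=[
    [0, 0, 0],
    [0, 0, 0],
    [0, 0, 0],
    [0, 0, 0],
    [0, 0, 0],
    [0, 0, 0],
    [0, 0, 0],
    [0, 0, 0],
    [0, 0, 0],
    [0, 0, 0],
    [0, 0, 0],
    [0, 0, 0],
    [0, 0, 0],
    [0, 0, 0],
  ],
)

```text
clock: 19.62
position: [0.4615, -0.4185, 0.1972]
tool_rot: [-3.129, 0.277, 0.0]
force: [-0.3, 0.1, -2.3]
opening: 0.156
grip_force: 30.0
```

```bash
python3 -c "
from h import *
go(.5092,-.1622,.20)
a=get_image('side')['image'][80:270,215:365,::-1]
cv2.imwrite('pics/c4.png',cv2.resize(a,None,fx=3,fy=3))"
```

```text
pos [ 0.4615 -0.4185  0.1972] yaw_y -100.1 tilt [-0.  0. -1.] slide cm [  0.2  -26.07  -0.28] j6 0.82 F [-0.3  0.1 -2.3] Tq [-0.02  0.12  0.  ] 19.625
```

View pics/c4.png

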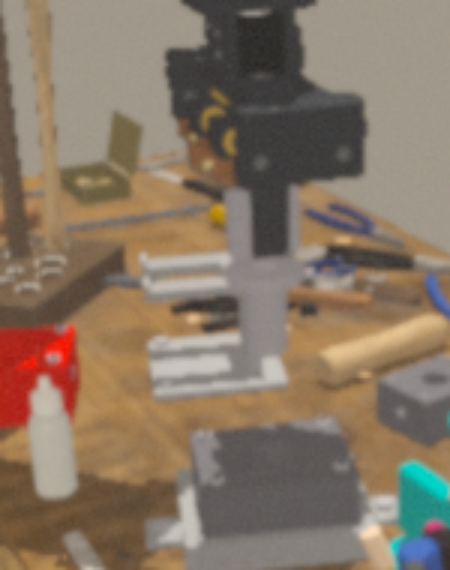

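The pin is out and upright, and the block sits in its nest. Now the carry over to the rack.

move_arm(
  jaw=[0, 0, 0, 0, 0, 0, 0, 0, 0, 0, 0],
  slide=[
    [0, -1.5, 0],
    [0.1, -3, 0],
    [0.1, -3.5, 0],
    [0, -4, 0],
    [0, -4, 0],
    [0, -4, 0],
    [0, -3.5, 0],
    [0, -2.5, 0],
    [0, 0, 0],
    [0, 0, 0],
    [0, 0, 0],
  ],
  rotation=[
    [0, 0, 0],
    [0, 0, 0],
    [0, 0, 0],
    [0, 0, 0],
    [0, 0, 0],
    [0, 0, 0],
    [0, 0, 0],
    [0, 0, 0],
    [0, 0, 0],
    [0, 0, 0],
    [0, 0, 0],
  ],
)

```text
clock: 21.05
position: [0.509, -0.1636, 0.1972]
tool_rot: [3.129, -0.279, 0.0]
force: [-0.2, 0.9, -2.1]
opening: 0.15
grip_force: 30.0
```

```bash
python3 -c "
from h import *
go(.5085,-.162,.20)
d=get_image('side');a=d['image'][60:220,215:345,::-1]
a=cv2.resize(a,None,fx=4,fy=3.7);a=cv2.resize(d['image'][70:215,215:345,::-1],None,fx=4,fy=4)
b=cv2.imread('pics/top0.png')[165:240,185:265]
o=np.zeros((580,800,3),np.uint8);o[:,:520]=a;cv2.imwrite('pics/c5.png',o[:,:520])
cv2.imwrite('pics/rk.png',cv2.resize(b,None,fx=8,fy=8,interpolation=cv2.INTER_CUBIC))"
```

```text
pos [ 0.509  -0.1636  0.1972] yaw_y -100.2 tilt [ 0. -0. -1.] slide cm [-0.08 -0.15 -0.28] j6 1.22 F [-0.2  0.9 -2.1] Tq [-0.01  0.15 -0.06] 21.05
```

View pics/c5.png

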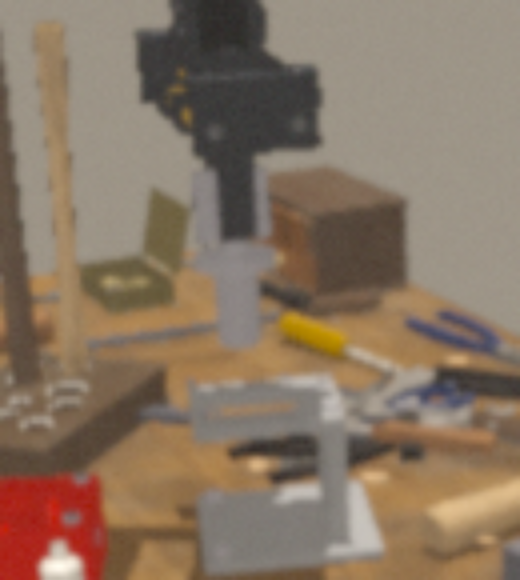

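View pics/rk.png

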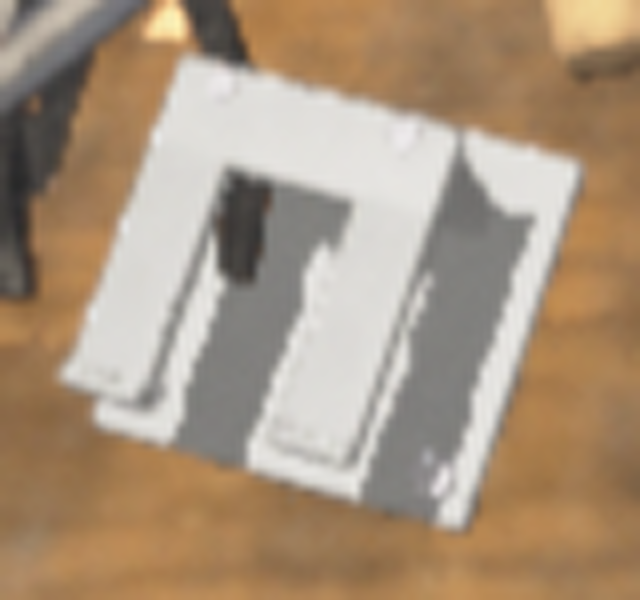

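```bash
cat > f2.py <<'E'
from fit import *
t8=lambda p:(np.array(p,float)+.5)/8-.5+[185,165]
PR=[[-.032,.039,.095],[-.032,-.039,.095],[-.032,.017,.095],[-.032,-.017,.095],[.034,.017,.09],[.034,-.017,.09],[-.047,-.055,.008],[.063,-.055,.008]]
u=t8([(62,378),(352,466),(140,402),(262,445),(225,168),(355,203),(466,524),(580,158)])
fit('all',[.509,-.162,-.3],PR,u)
fit('top',[.509,-.162,-.3],PR[:6],u[:6])
# side: pin held; predicted vs seen
s8=lambda p:(np.array(p,float)+.5)/4-.5+[215,70]
p=state()['position'];zc=p[2]-.0197
print('pred foot c,collar top c (crop)',[((proj(S,[p[0],p[1],z])[0]-[215,70])*4).round(0).tolist() for z in(zc-.048,zc+.008,zc)])
q=[.5088,-.1622,np.radians(-17.4)]
print('pred rack tips outer L,R, slot back L,R',((proj(S,W(q,[[-.032,.039,.095],[-.032,-.039,.095],[.034,.017,.09],[.034,-.017,.09],[-.027,.017,.09],[-.027,-.017,.09]]))-[215,70])*4).round(0).tolist())
E
python3 f2.py
```

```text
all [ 0.5119 -0.1613] -15.0
[[0.1, 0.5], [1.1, -2.5], [0.8, -0.3], [1.8, -2.2], [-0.5, -1.2], [-0.9, -2.2], [-0.4, 5.0], [-2.4, 3.6]]
top [ 0.5091 -0.1611] -18.8
[[-0.6, 0.4], [-0.4, -0.1], [-0.1, 0.3], [0.5, -0.5], [0.7, -0.1], [-0.0, -0.1]]
pred foot c,collar top c (crop) [[236.0, 344.0], [230.0, 254.0], [231.0, 267.0]]
pred rack tips outer L,R, slot back L,R [[182.0, 380.0], [191.0, 424.0], [291.0, 390.0], [298.0, 409.0], [193.0, 399.0], [197.0, 418.0]]
```

move_arm(
  jaw=[0, 0, 0, 0, 0, 0, 0, 0, 0, 0, 0],
  slide=[
    [-0.1, -0.25, 0],
    [0, 0, 1],
    [0, 0, 1],
    [0, 0, 1],
    [0, 0, 1],
    [0, 0, 1],
    [0, 0, 1],
    [0, 0, 0.8],
    [0, 0, 0.5],
    [0, 0, 0],
    [0, 0, 0],
  ],
  rotation=[
    [0, 0, 0],
    [0, 0, 0],
    [0, 0, 0],
    [0, 0, 0],
    [0, 0, 0],
    [0, 0, 0],
    [0, 0, 0],
    [0, 0, 0],
    [0, 0, 0],
    [0, 0, 0],
    [0, 0, 0],
  ],
)

```text
clock: 22.58
position: [0.5087, -0.1603, 0.1245]
tool_rot: [3.129, -0.277, 0.001]
force: [0.5, 0.0, -2.9]
opening: 0.156
grip_force: 30.0
```

```bash
python3 -c "
from h import *
go(.5085,-.161,.1097)
d=get_image('side');cv2.imwrite('pics/c6.png',cv2.resize(d['image'][115:215,235:335,::-1],None,fx=6,fy=6,interpolation=cv2.INTER_CUBIC))"
```

```text
pos [ 0.5087 -0.1603  0.1245] yaw_y -100.1 tilt [ 0.001 -0.    -1.   ] slide cm [-0.01  0.07  1.48] j6 1.22 F [ 0.5  0.  -2.9] Tq [-0.03  0.1   0.02] 22.575
```

View pics/c6.png

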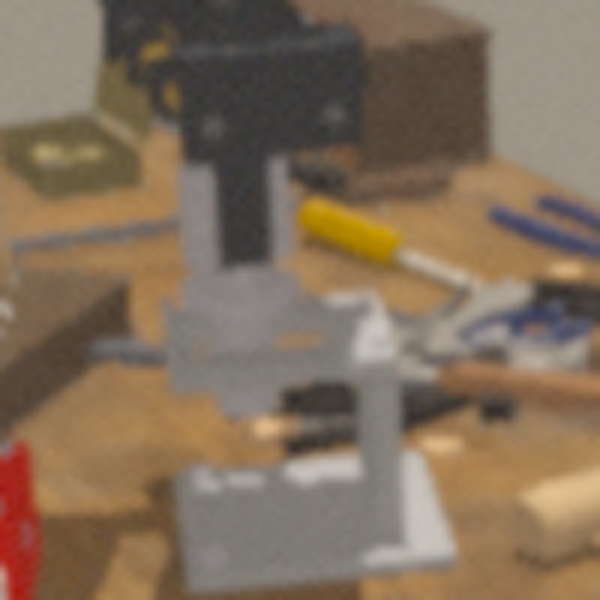

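The shank is in the slot, at (250,350) between the gaps at (200,350) and (300,342), with no contact. I'll lower it to the seat.

move_arm(
  jaw=[0, 0, 0, 0, 0, 0],
  slide=[
    [0, 0.05, 0.5],
    [0, 0, 0.5],
    [0, 0, 0.2],
    [0, 0, 0.1],
    [0, 0, 0.1],
    [0, 0, 0],
  ],
  rotation=[
    [0, 0, 0],
    [0, 0, 0],
    [0, 0, 0],
    [0, 0, 0],
    [0, 0, 0],
    [0, 0, 0],
  ],
)

```text
clock: 23.38
position: [0.5085, -0.1607, 0.1103]
tool_rot: [3.129, -0.277, 0.0]
force: [-0.1, 0.2, -1.3]
opening: 0.157
grip_force: 30.0
```

```bash
python3 -c "
from h import *
go(.5085,-.161,.1097)"
```

```text
pos [ 0.5085 -0.1607  0.1103] yaw_y -100.1 tilt [ 0. -0. -1.] slide cm [0.01 0.03 0.06] j6 1.22 F [-0.1  0.2 -1.3] Tq [-0.04  0.15 -0.02] 23.375
```

Starting to touch: the force went from -2.9 to -1.3 N. A little further.

move_arm(
  jaw=[0, 0, 0, 0],
  slide=[
    [0, 0, 0.05],
    [0, 0, 0.05],
    [0, 0, 0],
    [0, 0, 0],
  ],
  rotation=[
    [0, 0, 0],
    [0, 0, 0],
    [0, 0, 0],
    [0, 0, 0],
  ],
)

```text
clock: 23.88
position: [0.5086, -0.1608, 0.1097]
tool_rot: [3.129, -0.277, 0.001]
force: [-2.6, 0.5, 4.2]
opening: 0.154
grip_force: 30.0
```

```bash
python3 -c "
from h import *
go(.5085,-.161,.1097)"
```

```text
pos [ 0.5086 -0.1608  0.1097] yaw_y -100.1 tilt [ 0. -0. -1.] slide cm [-0.    0.02 -0.  ] j6 1.22 F [-2.6  0.5  4.2] Tq [ 0.18  0.53 -0.04] 23.875
```

It is seated at the expected height, and 4 N is carried. Release and retreat upwards.

move_arm(
  jaw=[20, 25, 35, 60, 80, 80, 80, 80, 80, 80, 80, 80, 80],
  slide=[
    [0, 0, 0],
    [0, 0, 0],
    [0, 0, 0],
    [0, 0, 0],
    [0, 0, 0],
    [0, 0, 0],
    [0, 0, -1],
    [0, 0, -2],
    [0, 0, -3],
    [0, 0, -4],
    [0, 0, -4],
    [0, 0, -2],
    [0, 0, 0],
  ],
  rotation=[
    [0, 0, 0],
    [0, 0, 0],
    [0, 0, 0],
    [0, 0, 0],
    [0, 0, 0],
    [0, 0, 0],
    [0, 0, 0],
    [0, 0, 0],
    [0, 0, 0],
    [0, 0, 0],
    [0, 0, 0],
    [0, 0, 0],
    [0, 0, 0],
  ],
)

```text
clock: 25.5
position: [0.5088, -0.1608, 0.271]
tool_rot: [3.128, -0.277, 0.005]
force: [0.3, -0.0, -0.7]
opening: 0.797
grip_force: 0.0
```

```bash
python3 -c "
from h import *
go(.5085,-.161,.1097)
d=get_image('side');cv2.imwrite('pics/c7.png',cv2.resize(d['image'][100:290,200:370,::-1],None,fx=3,fy=3,interpolation=cv2.INTER_CUBIC))"
```

```text
pos [ 0.5088 -0.1608  0.271 ] yaw_y -100.1 tilt [ 0.003 -0.002 -1.   ] slide cm [-0.08  0.   16.13] j6 1.22 F [ 0.3 -0.  -0.7] Tq [0.01 0.14 0.01] 25.5
```

View pics/c7.png

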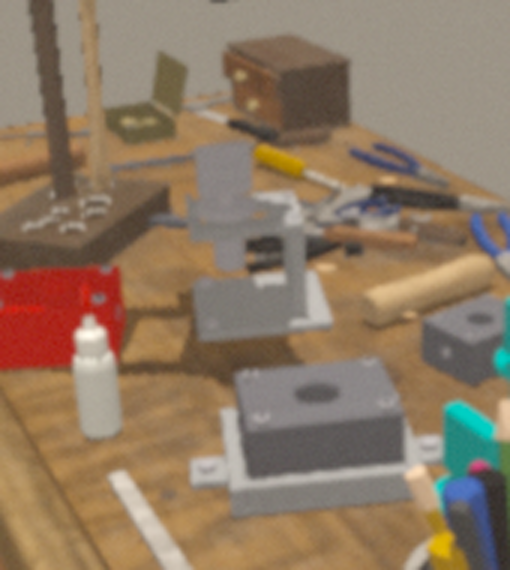

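The pin hangs upright in the fork, with its collar at (222,212) on the prongs. The block sits in its nest with the bore empty, and the glue, file handle and spanner are where they were. The gripper is clear.

```bash
python3 -c "
from h import *
print(finish_job())"
```

```text
the job is handed in; nothing more can be done
None
```

I twisted the pin free with the block still in its nest and hung it upright by its collar in the fork rack. It is released, and the job was handed in at about 25.5 s; the hand-in call gave no verdict.

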